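# Photograph the air-conditioner remote with a half-press

### The job

Take an instant photo of the white air-conditioner remote on the grey two-tier tray. First push the pulled-out upper tier all the way home with the remote lying on it, then press the camera's red shutter button down to its halfway stop, hold it steadily there for a good second while it focuses, press it fully down to the bottom for a moment, and let it come back up. Leave everything else on the sideboard where it is.

Things in the scene. Friction and masses are not known exactly. Their poses are not given: they have to be found in the camera images.
- tray: the two-tier tray's fixed lower frame: dark grey lower tray 180 x 170 mm, 25 mm high, with four corner posts and two rails 84 mm high. Does not move. Origin at the centre of its underside, z up; its own -x is the direction in which the upper tier slides out, +x the direction in which it is pushed home
- tier (a joint): position of the grey upper tier along the tray's +x (176 mm along the slide x 146 mm, rim 16 mm high, its underside 78 mm above the sideboard) in m: 0 = pulled fully out, 0.08 = fully home against its stop. It slides with about 2 N of friction and stays where it is left
- tier_tab (a point): middle of the outer face of the tier's upright push tab, at the tier's outer (-x) end, 106 mm above the sideboard. The tab is a plate 60 mm wide (along the tier's y), 6 mm thick, reaching from 82 to 126 mm above the sideboard; nothing stands outside it. Axes as the tray's: push along +x. It moves with the tier
- tier_mid (a point): centre of the upper tier's floor, 82 mm above the sideboard; moves with the tier, axes as the tray's
- acremote_mid (a point): centre of the white air-conditioner remote, 110 x 48 x 18 mm, lying loose on the tier's floor between its rims; z up
- camera: fixed turquoise instant camera, does not move: body 72 mm deep x 128 mm wide, flat top 112 mm above the sideboard, on a steel base 110 x 140 mm. Origin at the centre of its underside, z up; lens towards its own -x. The red shutter button is on its top
- shutter (a point): point on the red button's vertical axis at the height of the camera's flat top. The button is 26 mm across; unpressed, its top is 13 to 19 mm above this point: the height of its threaded stem differs from start to start and is not given, so it must be felt. Around it a fixed collar 36 mm across, 3 mm high; nothing else is near or higher
- shutter_half (a joint): first stage of the button: 0 = up, 0.004 m = at the halfway stop. Spring 1 N rising to 3 N. The button moves straight down and springs back
- shutter_full (a joint): second stage, beyond the halfway stop: 0 until the push exceeds about 9 N, then gives up to 0.004 m at 13 N, where it is at the bottom (whole travel 8 mm). Springs back. A push of 4 to 8 N therefore rests at the halfway stop
- tvremote: black TV remote, 145 x 42 x 17 mm, lying in the lower tier of the tray; origin at the centre of its underside. A bystander.
- coaster: round green glass coaster, 92 mm across, 7 mm thick, on the sideboard; origin at the centre of its underside. A bystander.
- dish: blue ceramic dish of AA batteries, 116 mm across, 30 mm high; origin at the centre of its underside. A bystander.
- mug: white mug, 80 mm across, 90 mm high; origin at the centre of its underside. A bystander.
- candle: candle jar of amber glass with a wooden cap, 72 mm across, 80 mm high; origin at the centre of its underside. A bystander.
- filmbox: cardboard film box, 75 x 95 x 45 mm; origin at the centre of its underside. A bystander.
- case: brown spectacle case, 160 x 62 x 40 mm; origin at the centre of its underside. A bystander.
Not all that is in view belongs to the job. Leave any blue, brown or orange look-alike of the part that bears acremote_mid alone.

How it is judged:
On the way, in this order (a step that is already met when the one before it is completed fails the run):
1. the upper tier is pushed home (within 4 mm) with the remote on it, button still up (value of joint tier above 0.076 m and value of joint shutter_half below 0.0015 m and horizontal distance between acremote_mid and tier_mid below 0.05 m and angle between acremote_mid's own z axis and vertical below 0.25 rad), for 0.2 s.
2. the button rests at its halfway stop (first stage at least 3.2 of 4 mm, second stage under 1 mm) for 0.8 s (value of joint shutter_half above 0.0032 m and value of joint shutter_full below 0.001 m and value of joint tier above 0.076 m), for 0.8 s.
3. the button is fully down (second stage at least 3.2 of 4 mm) for 0.1 s (value of joint each of shutter_half, shutter_full above 0.0032 m and value of joint tier above 0.076 m), for 0.1 s.
At the end, for the whole second after the job is handed in: the tier is home (within 4 mm of its stop), the button is up again (each stage within 1 mm), and the white remote lies at rest and flat on the upper tier, its centre within 50 mm of the tier's centre (value of joint tier above 0.076 m and value of joint each of shutter_half, shutter_full below 0.001 m and horizontal distance between acremote_mid and tier_mid below 0.05 m and angle between acremote_mid's own z axis and vertical below 0.25 rad and linear speed of acremote below 0.02 m/s); the robot touches nothing.
It fails at once if the shutter is pressed past its halfway stop (second stage over 2 mm) while the tier is out by more than 8 mm (value of joint shutter_full above 0.002 m and value of joint tier below 0.072 m).
It fails at once if the white remote leaves its place on the upper tier (over 60 mm from its centre) or is turned over (horizontal distance between acremote_mid and tier_mid above 0.06 m or angle between acremote_mid's own z axis and vertical above 0.6 rad).
It fails at once if another thing on the sideboard is moved more than 25 mm (distance of any of tvremote, coaster, dish, mug, candle, filmbox, case from where it was at the start of the episode above 0.025 m).
It also fails if it takes over 54 s, if anything falls off the work surface, if the arm or the gripper's body presses on something with over 40 N, if the wrist force passes 120 N, or if a joint passes its speed limit or range.

### The arm

A 7-joint arm with a two-finger parallel gripper is mounted at the origin on the work surface. World frame = base frame: x ahead of the robot, y to its left, z up, the work surface at z = 0. Lengths are in m, angles in rad, forces in N, time in s.
With the tool pointing down it reaches from about 0.35 to 0.9 m from the base axis. Payload 19.9 kg.
Tool frame: the origin (TCP) lies between the finger pads; the fingertips stand 25 mm ahead of it and the grasp point (between the pads) lies 6 mm ahead of it; z points along the fingers, y is the direction in which the jaws open and shut (so a half turn about z gives the same grasp; the last joint's range is limited). The gripper opens to 85 mm and grips with 20 to 120 N. Pads are 22 mm wide; open, the fingers measure 114 mm over their backs; the gripper's body (76 mm by 85 mm) begins 54 mm behind the grasp point. The pads swing forward as they close: fully open they stand 13 mm farther back than shut.
Start: joints at [-0.042, 0.417, -0.01, 1.614, 0.005, 1.111, -0.053], TCP at [0.625, 0, 0.256] pointing down, gripper open.
Joint ranges: [-2.81, 2.81], [-0.39, 2.02], [-1.27, 1.25], [0.06, 2.57], [-1.19, 4.33], [0.19, 2], [-2.82, 2.82]. Speed limits (rad/s): [1.89, 1.89, 2.39, 2.39, 3.01, 3.01, 3.01].

### API

Orientations are given as a unit quaternion [x, y, z, w].
In Python, from rig import sensors, camera, arm gives the robot as it stands.
- The arm moves only by the tool jog_arm, never from a script. Its argument "plan" is a list of rows, each an object of numbers: "claw": the gripper command: -1 is shut, 1 is fully open, values between are in proportion; "dx", "dy", "dz": the shift along the tool's x, y, z in m; "yaw": the turn about the tool's z in rad. In form: [{"claw": .., "dx": .., "dy": .., "dz": .., "yaw": ..}, ...]. A call has 1 to 12 rows; each row is the pose to reach, as a shift and turn from the pose commanded when the call began, along the tool's axes at that moment; what a row does not reach only later rows make up. A row lasts 1/12 s, in which the tool goes at most 41.7 mm and 7.16 degrees, less where a joint would pass 70% of its speed; a pose out of reach is approached as far as the arm can. A call with a gripper value outside its range is refused whole. The fingers move at their own pace and stop on an object; "grip_force" is the grip in N (left out, the last holds). Time passes only in rows, so rows that repeat a pose let the fingers close. It gives the time, the measured TCP pose, the force and the opening at its end, in the units of the state.
- sensors.sense(): the state, without advancing time (a new reading comes with each control period).
- camera(name): name is "scene" or "side" or "wrist"; returns a dict with "pixels" (384x512x3 uint8, blue, green, red), "vertical_fov" (degrees; the focal length in pixels is half the picture's height over the tangent of half this angle, whatever the lens; pixels are square), "cx", "cy" (the principal point, pixels), "eye" and "attitude" of the camera in the world. Camera axes: x right, y down, z forward; pixel columns grow to the right and rows downward; lengths in m; the calibration is good to about 2 mm. A picture is of the moment at which its call begins. There is no depth.
- arm.job_done(): hands the job in, once; it reports no verdict.
The state is a dict: "time": time; "joint_positions": joint angles; "dq": joint speeds; "joint_torque": joint torques, N m; "ee_pos": TCP position; "tcp_rot": TCP orientation; "contact_force": force on the tool from outside, world axes, zero at the start; "wrist_torque": the same for the moment, N m; "finger_gap": opening from 0.0 (shut) to 1.0 (fully open).
Only numpy, scipy, OpenCV 4.12 (cv2) and the standard library are available. Lean on these libraries where they do the work, as an engineer would, in place of code of your own. Each camera call takes 0.05 s, during which the arm holds its last target.

## Working session

There is one attempt and no reset: what is moved stays moved. The work goes in short steps, Python scripts to look and compute and a tool call to move; the robot and the scene stay as the last step left them, time stands still between calls to the robot, and variables do not carry over. Pictures are saved under pics/ and viewed, and the job is handed in when it is done.

Besides the shell and the picture viewer there is one more tool, called as name([rows], argument=value, ...), one row to a line, values as JSON. jog_arm: Moves the arm, as the interface text tells. Its arguments: {"type":"object","properties":{"plan":{"type":"array","items":{"type":"object","properties":{"claw":{"type":"number"},"dx":{"type":"number"},"dy":{"type":"number"},"dz":{"type":"number"},"yaw":{"type":"number"}}}},"grip_force":{"type":"number"}},"required":["plan"]}

```bash
mkdir -p pics; ls
cat > h.py <<'E'
import numpy as np, cv2, pickle
from scipy.spatial.transform import Rotation as R
def K(c):
    h=c["pixels"].shape[0]; return h/2/np.tan(np.radians(c["vertical_fov"])/2)
def att(c):
    a=np.array(c["attitude"],float); return a if a.shape==(3,3) else R.from_quat(a).as_matrix()
def onplane(c,u,v,z):
    f=K(c); d=att(c)@np.array([(u-c["cx"])/f,(v-c["cy"])/f,1]); e=np.array(c["eye"]); return e+d*(z-e[2])/d[2]
def proj(c,p):
    q=att(c).T@(np.array(p)-np.array(c["eye"])); f=K(c); return np.array([c["cx"]+f*q[0]/q[2],c["cy"]+f*q[1]/q[2]])
E
python3 - <<'E'
from rig import sensors,camera,arm
import cv2,pickle
s=sensors.sense();print(s)
for n in ("scene","side","wrist"):
    c=camera(n);pickle.dump(c,open(n+".pkl","wb"));cv2.imwrite(f"pics/{n}0.png",c["pixels"])
    print(n,{k:v for k,v in c.items() if k!="pixels"})
E
```

```text
pics
{'time': 0.0, 'joint_positions': array([-0.04149049,  0.41797109, -0.01031357,  1.61415911,  0.00473292,
        1.11076747, -0.05297703]), 'dq': array([ 0.00034611, -0.00096922, -0.00150854, -0.00063495,  0.00040242,
       -0.00228095, -0.00086314]), 'joint_torque': array([ 3.43503270e-04, -8.64444852e+01,  6.79280274e-01, -4.34903777e+01,
        1.92400004e-02,  7.37222959e-03,  1.31192037e-04]), 'ee_pos': array([ 6.24670747e-01, -1.72167390e-05,  2.55668368e-01]), 'tcp_rot': array([ 7.07090398e-01,  7.07122874e-01, -4.93584797e-04, -4.08955094e-04]), 'contact_force': array([-0.3623182 , -0.63378871, -0.64304458]), 'wrist_torque': array([-0.074513  , -0.01001858,  0.02000478]), 'finger_gap': 1.004901396030362}
scene {'vertical_fov': 48.231652491538476, 'cx': 256.8051876544549, 'cy': 192.76000049448731, 'eye': array([1.28684448, 0.13393354, 1.29500602]), 'attitude': array([ 0.6411654 ,  0.71580625, -0.20861124, -0.18168569])}
side {'vertical_fov': 53.31574977969749, 'cx': 248.32528379883894, 'cy': 182.38290222666473, 'eye': array([0.34237214, 0.78369375, 0.85053854]), 'attitude': array([-0.11968239,  0.91378843, -0.3844214 ,  0.05373096])}
wrist {'vertical_fov': 59.60194785615837, 'cx': 256.8938945018384, 'cy': 193.43357349893512, 'eye': array([0.62335245, 0.08205976, 0.37229052]), 'attitude': array([9.86776478e-01, 2.96912258e-04, 9.09840841e-05, 1.62086662e-01])}
```

View pics/scene0.png

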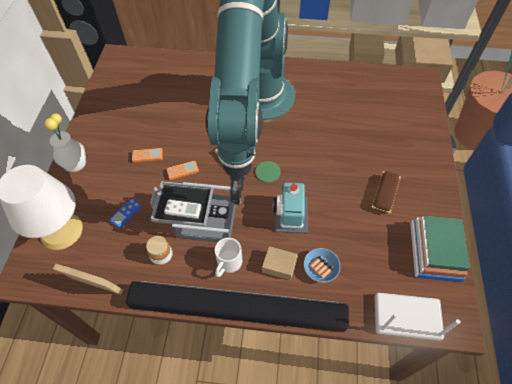

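View pics/side0.png

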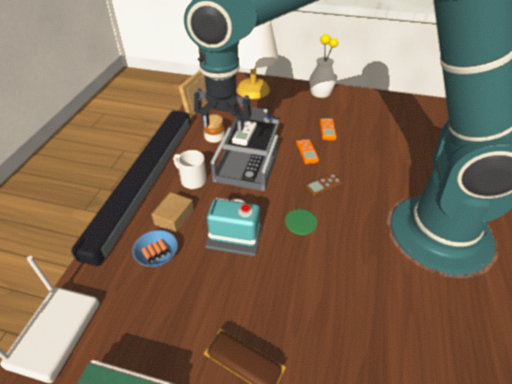

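View pics/wrist0.png

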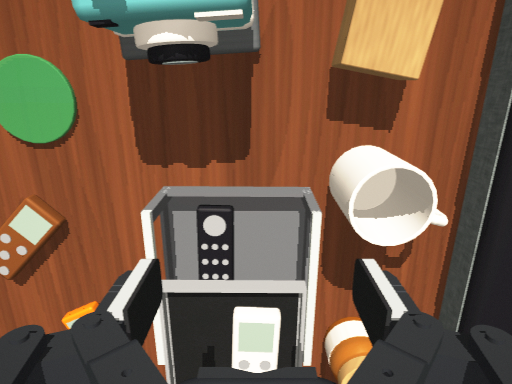

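Run:
```python
import cv2
a=cv2.imread("pics/scene0.png")[165:270,130:330];cv2.imwrite("pics/a.png",cv2.resize(a,None,fx=4,fy=4,interpolation=cv2.INTER_CUBIC))
a=cv2.imread("pics/side0.png")[90:260,180:350];cv2.imwrite("pics/b.png",cv2.resize(a,(600,600),interpolation=cv2.INTER_CUBIC))
```

```text
(no output)
```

View pics/a.png

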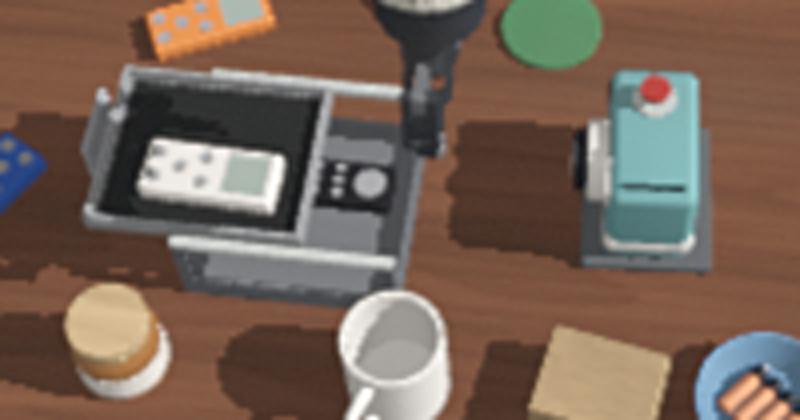

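View pics/b.png

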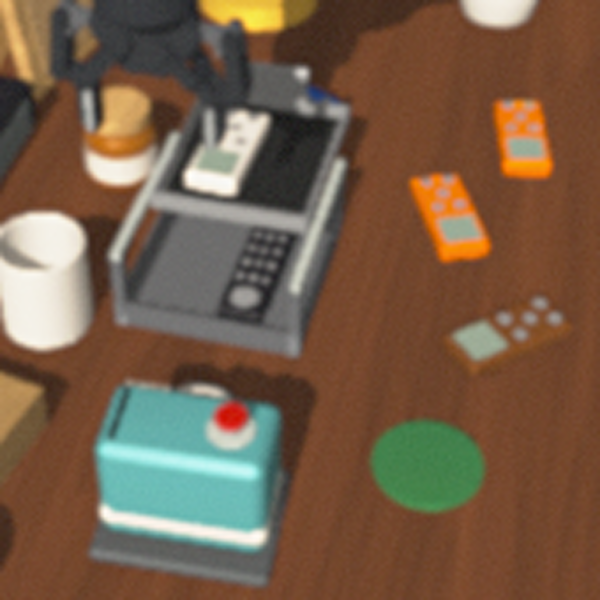

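Run:
```python
import pickle,cv2,numpy as np
from h import *
S=pickle.load(open("scene.pkl","rb"));D=pickle.load(open("side.pkl","rb"))
def cr(p): return p[0]/4+130,p[1]/4+165
for n,p,z in [("outtop",(128,72),.094),("outbot",(88,222),.094),("intop",(328,92),.094),("inbot",(302,238),.094),("tabA",(102,93),.126),("tabB",(86,150),.126),
 ("rail1a",(215,74),.084),("rail1b",(405,93),.084),("rail2a",(172,240),.084),("rail2b",(393,263),.084)]:
    print(n,onplane(S,*cr(p),z).round(4))
for n,c in (("S",S),("D",D)):
    h=cv2.cvtColor(c["pixels"],cv2.COLOR_BGR2HSV)
    m=((h[...,0]<6)|(h[...,0]>174))&(h[...,1]>190)&(h[...,2]>120)
    k,l,st,ce=cv2.connectedComponentsWithStats(m.astype(np.uint8))
    for i in range(1,k):
        if st[i,4]>15: print(n,st[i],ce[i],onplane(c,*ce[i],.126).round(4))
# wrist corners
W=pickle.load(open("wrist.pkl","rb"))
for p,z in [((163,288),.094),((306,288),.094),((165,188),.084),((311,188),.084)]: print("W",onplane(W,*p,z).round(4))
```

```text
outtop [ 0.5343 -0.2803  0.094 ]
outbot [ 0.6781 -0.2793  0.094 ]
intop [ 0.5361 -0.1097  0.094 ]
inbot [ 0.6738 -0.1073  0.094 ]
tabA [ 0.5767 -0.2856  0.126 ]
tabB [ 0.6308 -0.2855  0.126 ]
rail1a [ 0.5222 -0.21    0.084 ]
rail1b [ 0.5239 -0.0473  0.084 ]
rail2a [ 0.6817 -0.2121  0.084 ]
rail2b [ 0.683  -0.0338  0.084 ]
D [242 205   8   6  37] [245.24324324 207.59459459] [0.5234 0.159  0.126 ]
W [ 0.5326 -0.1086  0.094 ]
W [ 0.671  -0.1085  0.094 ]
W [ 0.5405 -0.0101  0.084 ]
W [ 0.6723 -0.0101  0.084 ]
```

jog_arm([
  {"claw": -1, "dx": -0.035, "dy": -0.005, "dz": 0},
  {"claw": -1, "dx": -0.07, "dy": -0.01, "dz": 0},
  {"claw": -1, "dx": -0.105, "dy": -0.015, "dz": 0},
  {"claw": -1, "dx": -0.14, "dy": -0.02, "dz": 0},
  {"claw": -1, "dx": -0.175, "dy": -0.021, "dz": 0},
  {"claw": -1, "dx": -0.21, "dy": -0.021, "dz": 0},
  {"claw": -1, "dx": -0.245, "dy": -0.021, "dz": 0},
  {"claw": -1, "dx": -0.28, "dy": -0.021, "dz": 0},
  {"claw": -1, "dx": -0.31, "dy": -0.021, "dz": 0},
  {"claw": -1, "dx": -0.335, "dy": -0.021, "dz": 0},
  {"claw": -1, "dx": -0.335, "dy": -0.021, "dz": 0},
  {"claw": -1, "dx": -0.335, "dy": -0.021, "dz": 0},
], grip_force=40)

```text
$.plan[0]: bad value
```

Run:
```python
from rig import sensors,camera,arm
import cv2,pickle
from h import *
s=sensors.sense();print(s["time"],s["ee_pos"],s["tcp_rot"],s["contact_force"])
for n in ("scene","wrist"):
    c=camera(n);pickle.dump(c,open(n+"1.pkl","wb"));a=c["pixels"]
    if n=="scene": a=cv2.resize(a[150:275,110:310],None,fx=4,fy=4,interpolation=cv2.INTER_CUBIC)
    cv2.imwrite(f"pics/{n}1.png",a)
```

```text
0.15 [6.24745864e-01 9.27602029e-06 2.55795884e-01] [ 7.07103041e-01  7.07110355e-01 -3.69951492e-04 -3.13012141e-04] [-0.41535394  0.17374984  0.35785483]
```

View pics/scene1.png

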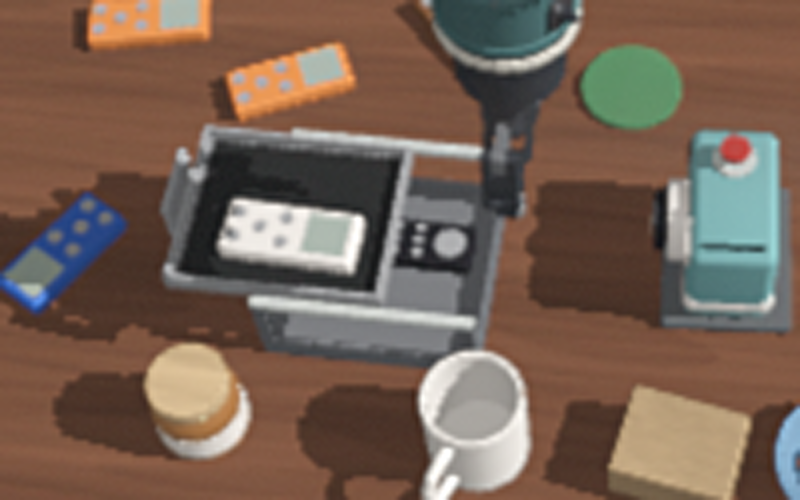

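View pics/wrist1.png

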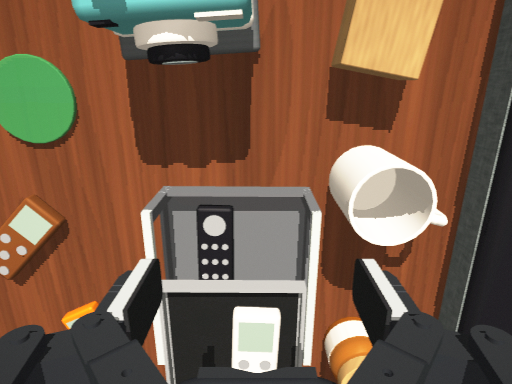

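The call was refused, presumably because `yaw` was missing, and the arm has not moved. These are the remotes in the scene picture:

- White, on the tier: (182,209). This is the right one.
- Blue: (124,213).
- Orange: (147,155) and (182,170).
- Brown: under the arm.

The close crop shows the white one lying on the tier floor, with the push tab at the tier's left end.

jog_arm([
  {"claw": -1, "dx": -0.035, "dy": -0.005, "dz": 0, "yaw": 0},
  {"claw": -1, "dx": -0.07, "dy": -0.01, "dz": 0, "yaw": 0},
  {"claw": -1, "dx": -0.105, "dy": -0.015, "dz": 0, "yaw": 0},
  {"claw": -1, "dx": -0.14, "dy": -0.02, "dz": 0, "yaw": 0},
  {"claw": -1, "dx": -0.175, "dy": -0.021, "dz": 0, "yaw": 0},
  {"claw": -1, "dx": -0.21, "dy": -0.021, "dz": 0, "yaw": 0},
  {"claw": -1, "dx": -0.245, "dy": -0.021, "dz": 0, "yaw": 0},
  {"claw": -1, "dx": -0.28, "dy": -0.021, "dz": 0, "yaw": 0},
  {"claw": -1, "dx": -0.31, "dy": -0.021, "dz": 0, "yaw": 0},
  {"claw": -1, "dx": -0.335, "dy": -0.021, "dz": 0, "yaw": 0},
  {"claw": -1, "dx": -0.335, "dy": -0.021, "dz": 0, "yaw": 0},
  {"claw": -1, "dx": -0.335, "dy": -0.021, "dz": 0, "yaw": 0},
], grip_force=40)

```text
time: 1.25
ee_pos: [0.6033, -0.3366, 0.2557]
tcp_rot: [0.708, 0.706, -0.0, -0.0]
contact_force: [1.2, 0.8, -0.6]
finger_gap: 0.0
```

Run:
```python
from rig import sensors,camera,arm
import cv2,pickle
from h import *
s=sensors.sense();print(s["time"],s["ee_pos"],s["tcp_rot"],s["contact_force"],s["finger_gap"])
for n in ("scene","wrist"):
    c=camera(n);pickle.dump(c,open(n+"2.pkl","wb"));a=c["pixels"]
    if n=="scene":
        h=cv2.cvtColor(a,cv2.COLOR_BGR2HSV); m=((h[...,0]<8)|(h[...,0]>172))&(h[...,1]>150)&(h[...,2]>120)
        k,l,st,ce=cv2.connectedComponentsWithStats(m.astype(np.uint8))
        for i in range(1,k):
            if st[i,4]>15: print(st[i],ce[i],onplane(c,*ce[i],.126).round(4))
        a=cv2.resize(a[150:275,110:310],None,fx=4,fy=4,interpolation=cv2.INTER_CUBIC)
    cv2.imwrite(f"pics/{n}2.png",a)
```

```text
1.25 [ 0.60331455 -0.33658543  0.25571803] [ 7.07972483e-01  7.06239869e-01 -3.69599555e-04 -2.72537156e-04] [ 1.24607369  0.84990326 -0.63498038] 1.5185452185781865e-05
[291 185   6   5  26] [293.5 187. ] [0.5239 0.1591 0.126 ]
```

View pics/scene2.png

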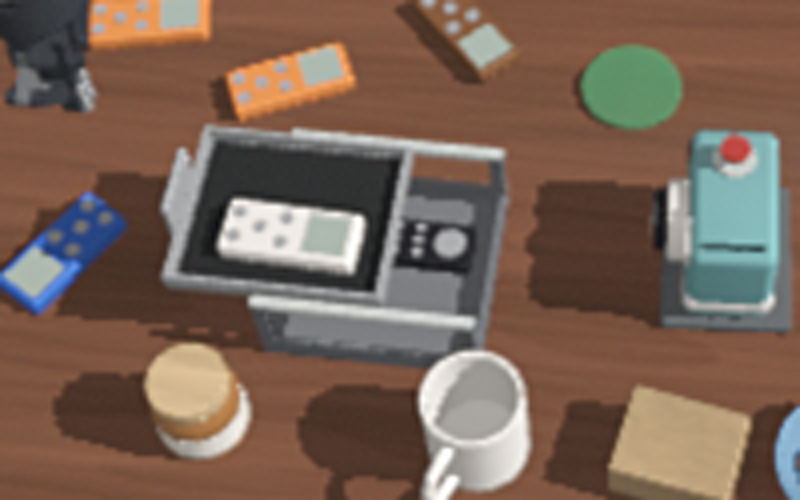

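View pics/wrist2.png

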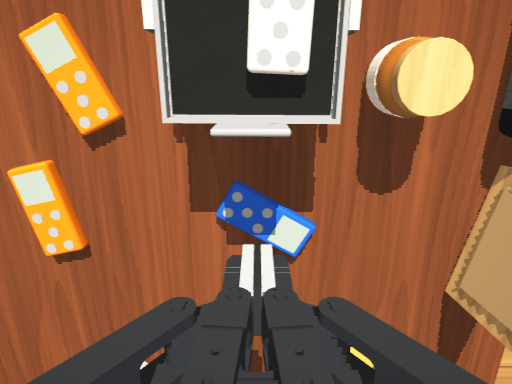

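The wrist picture shows the closed fingers just outside the tab. The tab's top edge spans columns 211–291 around row 127. The scene view puts the red button at about (0.524, 0.159). Next I'll check the tab's position and lower the tool.

Run:
```python
import pickle
from h import *
W=pickle.load(open("wrist2.pkl","rb"))
for u,v,z in [(211,136,.126),(291,136,.126),(163,124,.094),(341,124,.094)]: print(onplane(W,u,v,z).round(4))
```

```text
[ 0.569  -0.2916  0.126 ]
[ 0.6277 -0.2916  0.126 ]
[ 0.5257 -0.2868  0.094 ]
[ 0.6716 -0.2868  0.094 ]
```

jog_arm([
  {"claw": -1, "dx": 0, "dy": 0, "dz": 0.03, "yaw": 0},
  {"claw": -1, "dx": 0, "dy": 0, "dz": 0.06, "yaw": 0},
  {"claw": -1, "dx": 0, "dy": 0, "dz": 0.09, "yaw": 0},
  {"claw": -1, "dx": 0, "dy": 0, "dz": 0.115, "yaw": 0},
  {"claw": -1, "dx": 0, "dy": 0, "dz": 0.135, "yaw": 0},
  {"claw": -1, "dx": 0, "dy": 0, "dz": 0.135, "yaw": 0},
  {"claw": -1, "dx": 0, "dy": 0, "dz": 0.135, "yaw": 0},
])

```text
time: 1.93
ee_pos: [0.6041, -0.3338, 0.1212]
tcp_rot: [0.707, 0.708, -0.0, -0.001]
contact_force: [0.1, -0.5, 0.6]
finger_gap: -0.002
```

jog_arm([
  {"claw": -1, "dx": 0.008, "dy": 0, "dz": 0, "yaw": 0},
  {"claw": -1, "dx": 0.016, "dy": 0, "dz": 0, "yaw": 0},
  {"claw": -1, "dx": 0.024, "dy": 0, "dz": 0, "yaw": 0},
  {"claw": -1, "dx": 0.032, "dy": 0, "dz": 0, "yaw": 0},
  {"claw": -1, "dx": 0.037, "dy": 0, "dz": 0, "yaw": 0},
  {"claw": -1, "dx": 0.042, "dy": 0, "dz": 0, "yaw": 0},
  {"claw": -1, "dx": 0.047, "dy": 0, "dz": 0, "yaw": 0},
  {"claw": -1, "dx": 0.052, "dy": 0, "dz": 0, "yaw": 0},
  {"claw": -1, "dx": 0.057, "dy": 0, "dz": 0, "yaw": 0},
  {"claw": -1, "dx": 0.062, "dy": 0, "dz": 0, "yaw": 0},
  {"claw": -1, "dx": 0.067, "dy": 0, "dz": 0, "yaw": 0},
  {"claw": -1, "dx": 0.072, "dy": 0, "dz": 0, "yaw": 0},
])

```text
time: 2.93
ee_pos: [0.604, -0.2626, 0.1212]
tcp_rot: [0.707, 0.707, -0.0, -0.0]
contact_force: [0.8, -2.2, 1.4]
finger_gap: -0.004
```

jog_arm([
  {"claw": -1, "dx": 0.004, "dy": 0, "dz": 0, "yaw": 0},
  {"claw": -1, "dx": 0.008, "dy": 0, "dz": 0, "yaw": 0},
  {"claw": -1, "dx": 0.012, "dy": 0, "dz": 0, "yaw": 0},
  {"claw": -1, "dx": 0.016, "dy": 0, "dz": 0, "yaw": 0},
  {"claw": -1, "dx": 0.02, "dy": 0, "dz": 0, "yaw": 0},
  {"claw": -1, "dx": 0.024, "dy": 0, "dz": 0, "yaw": 0},
  {"claw": -1, "dx": 0.028, "dy": 0, "dz": 0, "yaw": 0},
  {"claw": -1, "dx": 0.03, "dy": 0, "dz": 0, "yaw": 0},
  {"claw": -1, "dx": 0.03, "dy": 0, "dz": 0, "yaw": 0},
])

```text
time: 3.68
ee_pos: [0.6039, -0.2322, 0.1212]
tcp_rot: [0.707, 0.707, 0.0, -0.0]
contact_force: [-0.3, 0.2, -0.2]
finger_gap: 0.001
```

Run:
```python
from rig import sensors,camera,arm
import cv2,pickle
from h import *
s=sensors.sense();print(s["time"],s["ee_pos"],s["tcp_rot"],s["contact_force"],s["finger_gap"])
for n in ("scene",):
    c=camera(n);pickle.dump(c,open(n+"3.pkl","wb"));a=c["pixels"]
    a=cv2.resize(a[150:275,110:310],None,fx=4,fy=4,interpolation=cv2.INTER_CUBIC)
    cv2.imwrite(f"pics/{n}3.png",a)
```

```text
3.6833 [ 0.60392887 -0.23218967  0.12121248] [ 7.06863606e-01  7.07349795e-01  2.18598896e-06 -3.31948202e-04] [-0.26967187  0.23107758 -0.17388712] 0.0014553781153251086
```

View pics/scene3.png

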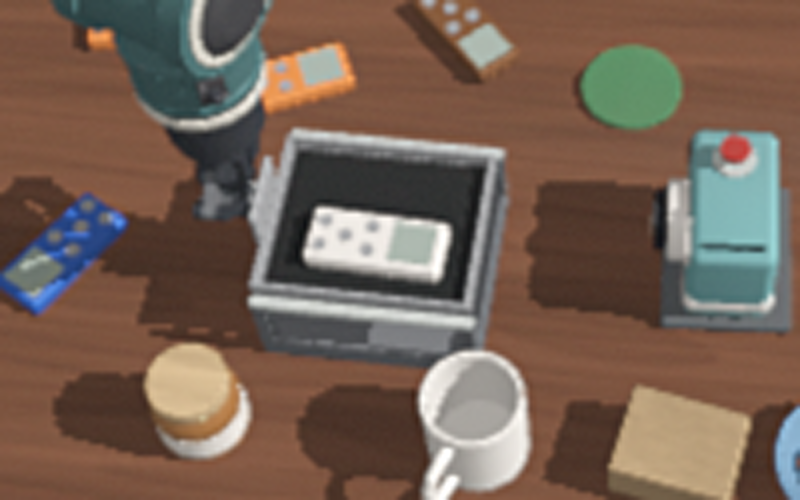

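The tier's far rim, at crop (500,150), has almost reached the frame's far end. I'll keep pushing slowly until the stop shows as a force.

jog_arm([
  {"claw": -1, "dx": 0.002, "dy": 0, "dz": 0, "yaw": 0},
  {"claw": -1, "dx": 0.004, "dy": 0, "dz": 0, "yaw": 0},
  {"claw": -1, "dx": 0.005, "dy": 0, "dz": 0, "yaw": 0},
])

```text
time: 3.98
ee_pos: [0.6037, -0.2295, 0.1212]
tcp_rot: [0.708, 0.707, -0.001, 0.001]
contact_force: [2.7, -13.2, -4.9]
finger_gap: -0.001
```

jog_arm([
  {"claw": -1, "dx": 0.001, "dy": 0, "dz": 0, "yaw": 0},
  {"claw": -1, "dx": 0.002, "dy": 0, "dz": 0, "yaw": 0},
  {"claw": -1, "dx": 0.003, "dy": 0, "dz": 0, "yaw": 0},
])

```text
time: 4.23
ee_pos: [0.6036, -0.2293, 0.1214]
tcp_rot: [0.708, 0.706, -0.001, 0.002]
contact_force: [5.8, -27.7, -9.7]
finger_gap: 0.004
```

The force rose from 13 to 28 N with no motion, so the tier is against its stop. I'll back off and lift.

jog_arm([
  {"claw": -1, "dx": -0.02, "dy": 0, "dz": 0, "yaw": 0},
  {"claw": -1, "dx": -0.04, "dy": 0, "dz": 0, "yaw": 0},
  {"claw": -1, "dx": -0.04, "dy": 0, "dz": -0.03, "yaw": 0},
  {"claw": -1, "dx": -0.04, "dy": 0, "dz": -0.07, "yaw": 0},
  {"claw": -1, "dx": -0.04, "dy": 0, "dz": -0.1, "yaw": 0},
  {"claw": -1, "dx": -0.04, "dy": 0, "dz": -0.11, "yaw": 0},
  {"claw": -1, "dx": -0.01, "dy": 0, "dz": -0.11, "yaw": 0},
  {"claw": -1, "dx": 0.03, "dy": -0.01, "dz": -0.11, "yaw": 0},
  {"claw": -1, "dx": 0.07, "dy": -0.02, "dz": -0.11, "yaw": 0},
  {"claw": -1, "dx": 0.11, "dy": -0.03, "dz": -0.11, "yaw": 0},
  {"claw": -1, "dx": 0.15, "dy": -0.04, "dz": -0.11, "yaw": 0},
  {"claw": -1, "dx": 0.19, "dy": -0.05, "dz": -0.11, "yaw": 0},
])

```text
time: 5.23
ee_pos: [0.5529, -0.033, 0.2311]
tcp_rot: [0.707, 0.707, -0.0, -0.0]
contact_force: [1.8, 0.3, -0.6]
finger_gap: 0.004
```

Run:
```python
from rig import sensors,camera,arm
import cv2,pickle
from h import *
s=sensors.sense();print(s["time"],s["ee_pos"],s["tcp_rot"],s["contact_force"],s["finger_gap"])
for n in ("scene","wrist"):
    c=camera(n);pickle.dump(c,open(n+"4.pkl","wb"));a=c["pixels"]
    if n=="scene":a=cv2.resize(a[150:275,110:310],None,fx=4,fy=4,interpolation=cv2.INTER_CUBIC)
    cv2.imwrite(f"pics/{n}4.png",a)
S=pickle.load(open("scene4.pkl","rb"))
```

```text
5.2333 [ 0.55292302 -0.03302921  0.23109208] [ 7.07079372e-01  7.07134172e-01 -8.30956569e-05 -1.32486460e-04] [ 1.75985912  0.27134537 -0.5790556 ] 0.004241460093982918
```

View pics/scene4.png

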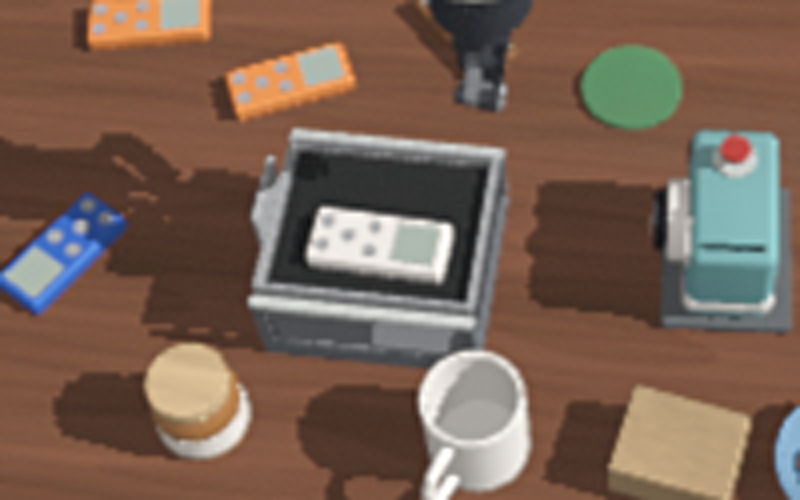

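View pics/wrist4.png

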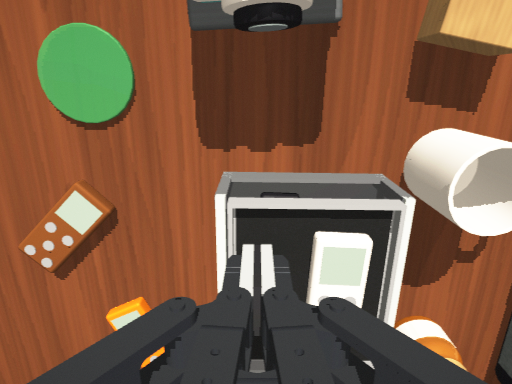

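Run:
```python
import pickle
from h import *
W=pickle.load(open("wrist4.pkl","rb"));S=pickle.load(open("scene4.pkl","rb"))
print([onplane(W,u,v,.094).round(4) for u,v in [(235,203),(392,203)]])
q=lambda x,y:(x/4+110,y/4+150)
for p,z in [((380,245),.1),((292,133),.094),((504,151),.094),((252,300),.094),((473,320),.094)]: print(onplane(S,*q(*p),z).round(4))
S0=pickle.load(open("scene2.pkl","rb"))
for p,z in [((208,128),.094),((408,152),.094)]: print("before",onplane(S0,*q(*p),z).round(4))
D=pickle.load(open("side.pkl","rb"));s=S
# triangulate button
def ray(c,u,v):
    f=K(c);d=att(c)@np.array([(u-c["cx"])/f,(v-c["cy"])/f,1]);return np.array(c["eye"]),d/np.linalg.norm(d)
A=np.zeros((3,3));b=np.zeros(3)
for c,u,v in [(S,293.5,187),(D,245.24,207.6)]:
    e,d=ray(c,u,v);P=np.eye(3)-np.outer(d,d);A+=P;b+=P@e
print("button",np.linalg.solve(A,b))
```

```text
[array([ 0.5328, -0.0358,  0.094 ]), array([ 0.6594, -0.0347,  0.094 ])]
[ 0.6298 -0.1161  0.1   ]
[ 0.5278 -0.2098  0.094 ]
[ 0.5265 -0.0303  0.094 ]
[ 0.6867 -0.2092  0.094 ]
[ 0.6853 -0.0328  0.094 ]
before [ 0.5304 -0.2812  0.094 ]
before [ 0.5361 -0.1097  0.094 ]
button [0.52355715 0.15900161 0.12575775]
```

The tier has travelled about 75–80 mm and the remote is about 26 mm from the tier's centre. The button is at (0.5236, 0.159), with its top around z 0.126. I'll move above it and lower the tool.

jog_arm([
  {"claw": -1, "dx": 0.035, "dy": -0.005, "dz": 0, "yaw": 0},
  {"claw": -1, "dx": 0.07, "dy": -0.01, "dz": 0, "yaw": 0},
  {"claw": -1, "dx": 0.105, "dy": -0.015, "dz": 0, "yaw": 0},
  {"claw": -1, "dx": 0.14, "dy": -0.02, "dz": 0, "yaw": 0},
  {"claw": -1, "dx": 0.17, "dy": -0.025, "dz": 0, "yaw": 0},
  {"claw": -1, "dx": 0.19, "dy": -0.0295, "dz": 0, "yaw": 0},
  {"claw": -1, "dx": 0.192, "dy": -0.0295, "dz": 0.02, "yaw": 0},
  {"claw": -1, "dx": 0.192, "dy": -0.0295, "dz": 0.04, "yaw": 0},
  {"claw": -1, "dx": 0.192, "dy": -0.0295, "dz": 0.055, "yaw": 0},
  {"claw": -1, "dx": 0.192, "dy": -0.0295, "dz": 0.065, "yaw": 0},
  {"claw": -1, "dx": 0.192, "dy": -0.0295, "dz": 0.065, "yaw": 0},
  {"claw": -1, "dx": 0.192, "dy": -0.0295, "dz": 0.065, "yaw": 0},
])

```text
time: 6.33
ee_pos: [0.5244, 0.1569, 0.1663]
tcp_rot: [0.707, 0.707, -0.0, -0.0]
contact_force: [0.7, 0.7, 1.4]
finger_gap: 0.001
```

```bash
python3 - <<'E'
from rig import sensors,camera,arm
import cv2,pickle
from h import *
s=sensors.sense();print(s["time"],s["ee_pos"],s["tcp_rot"],s["contact_force"],s["finger_gap"])
for n in ("scene","side"):
    c=camera(n);a=c["pixels"]
    u,v=proj(c,[.5236,.159,.126]).astype(int)
    cv2.imwrite(f"pics/{n}5.png",cv2.resize(a[v-50:v+50,u-60:u+60],None,fx=5,fy=5,interpolation=cv2.INTER_CUBIC))
E
python3 -c "
import cv2,numpy as np
cv2.imwrite('pics/c5.png',cv2.resize(np.hstack([cv2.imread('pics/scene5.png'),cv2.imread('pics/side5.png')]),(800,333)))"
```

```text
6.3333 [0.5244249  0.15694767 0.16627102] [ 7.07151445e-01  7.07062018e-01 -3.17371576e-04 -1.90267128e-04] [0.74019092 0.74249026 1.38476383] 0.0006396101161214272
```

View pics/c5.png

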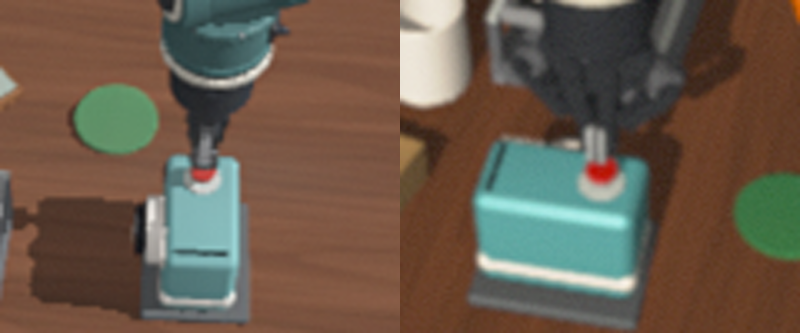

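Both views show the fingertips directly above the red button. I'll start feeling downwards.

jog_arm([
  {"claw": -1, "dx": 0.002, "dy": 0, "dz": 0.004, "yaw": 0},
  {"claw": -1, "dx": 0.002, "dy": 0, "dz": 0.008, "yaw": 0},
  {"claw": -1, "dx": 0.002, "dy": 0, "dz": 0.008, "yaw": 0},
  {"claw": -1, "dx": 0.002, "dy": 0, "dz": 0.008, "yaw": 0},
])

```text
time: 6.77
ee_pos: [0.5244, 0.159, 0.1581]
tcp_rot: [0.707, 0.707, -0.0, -0.0]
contact_force: [0.9, 0.0, 1.3]
finger_gap: 0.0
```

jog_arm([
  {"claw": -1, "dx": 0, "dy": 0, "dz": 0.001, "yaw": 0},
  {"claw": -1, "dx": 0, "dy": 0, "dz": 0.002, "yaw": 0},
  {"claw": -1, "dx": 0, "dy": 0, "dz": 0.002, "yaw": 0},
])

```text
time: 7.02
ee_pos: [0.5245, 0.159, 0.1562]
tcp_rot: [0.707, 0.707, -0.0, -0.0]
contact_force: [0.3, -0.4, -0.3]
finger_gap: -0.0
```

jog_arm([
  {"claw": -1, "dx": 0, "dy": 0, "dz": 0.001, "yaw": 0},
  {"claw": -1, "dx": 0, "dy": 0, "dz": 0.002, "yaw": 0},
  {"claw": -1, "dx": 0, "dy": 0, "dz": 0.002, "yaw": 0},
])

```text
time: 7.27
ee_pos: [0.5245, 0.159, 0.1542]
tcp_rot: [0.707, 0.707, 0.0, 0.0]
contact_force: [0.2, 0.6, 1.0]
finger_gap: 0.002
```

jog_arm([
  {"claw": -1, "dx": 0, "dy": 0, "dz": 0.001, "yaw": 0},
  {"claw": -1, "dx": 0, "dy": 0, "dz": 0.001, "yaw": 0},
])

```text
time: 7.43
ee_pos: [0.5246, 0.159, 0.1532]
tcp_rot: [0.707, 0.707, 0.0, 0.0]
contact_force: [0.9, 0.7, 1.8]
finger_gap: -0.002
```

jog_arm([
  {"claw": -1, "dx": 0, "dy": 0, "dz": 0.001, "yaw": 0},
  {"claw": -1, "dx": 0, "dy": 0, "dz": 0.001, "yaw": 0},
])

```text
time: 7.6
ee_pos: [0.5245, 0.159, 0.1522]
tcp_rot: [0.707, 0.707, 0.0, 0.0]
contact_force: [0.3, -0.6, 1.4]
finger_gap: 0.002
```

jog_arm([
  {"claw": -1, "dx": 0, "dy": 0, "dz": 0.001, "yaw": 0},
  {"claw": -1, "dx": 0, "dy": 0, "dz": 0.001, "yaw": 0},
])

```text
time: 7.77
ee_pos: [0.5245, 0.159, 0.1512]
tcp_rot: [0.707, 0.707, 0.0, 0.0]
contact_force: [-0.2, -0.5, 2.0]
finger_gap: 0.005
```

jog_arm([
  {"claw": -1, "dx": 0, "dy": 0, "dz": 0.001, "yaw": 0},
  {"claw": -1, "dx": 0, "dy": 0, "dz": 0.001, "yaw": 0},
])

```text
time: 7.93
ee_pos: [0.5246, 0.159, 0.1504]
tcp_rot: [0.707, 0.707, 0.0, 0.0]
contact_force: [-0.5, -0.9, 9.0]
finger_gap: -0.002
```

The force jumped to 9 N, so this is the halfway stop. I'll ease off slightly and read the force.

jog_arm([
  {"claw": -1, "dx": 0, "dy": 0, "dz": -0.0003, "yaw": 0},
  {"claw": -1, "dx": 0, "dy": 0, "dz": -0.0003, "yaw": 0},
])

```text
time: 8.1
ee_pos: [0.5246, 0.159, 0.1508]
tcp_rot: [0.707, 0.707, 0.0, 0.0]
contact_force: [-0.7, -1.0, 5.5]
finger_gap: 0.003
```

Run:
```python
from rig import sensors,camera
import numpy as np
f=[]
for i in range(4):
    s=sensors.sense(); f.append(s["contact_force"][2]); z=s["ee_pos"][2]; camera("wrist")
print(s["time"],np.round(f,2),z)
```

```text
8.25 [5.55 5.56 6.13 7.15] 0.15073071898907936
```

It settles at about 6 N, inside the 4–8 N band. I'll hold here for over a second.

jog_arm([
  {"claw": -1, "dx": 0, "dy": 0, "dz": 0, "yaw": 0},
  {"claw": -1, "dx": 0, "dy": 0, "dz": 0, "yaw": 0},
  {"claw": -1, "dx": 0, "dy": 0, "dz": 0, "yaw": 0},
  {"claw": -1, "dx": 0, "dy": 0, "dz": 0, "yaw": 0},
  {"claw": -1, "dx": 0, "dy": 0, "dz": 0, "yaw": 0},
  {"claw": -1, "dx": 0, "dy": 0, "dz": 0, "yaw": 0},
  {"claw": -1, "dx": 0, "dy": 0, "dz": 0, "yaw": 0},
  {"claw": -1, "dx": 0, "dy": 0, "dz": 0, "yaw": 0},
  {"claw": -1, "dx": 0, "dy": 0, "dz": 0, "yaw": 0},
  {"claw": -1, "dx": 0, "dy": 0, "dz": 0, "yaw": 0},
  {"claw": -1, "dx": 0, "dy": 0, "dz": 0, "yaw": 0},
  {"claw": -1, "dx": 0, "dy": 0, "dz": 0, "yaw": 0},
])

```text
time: 9.3
ee_pos: [0.5246, 0.1591, 0.1508]
tcp_rot: [0.707, 0.707, 0.0, 0.0]
contact_force: [-1.0, 0.0, 6.4]
finger_gap: 0.0
```

Run:
```python
from rig import sensors,camera
import numpy as np
f=[]
for i in range(5):
    s=sensors.sense(); f.append(s["contact_force"][2]); z=s["ee_pos"][2]; camera("wrist")
print(s["time"],np.round(f,2),z)
```

```text
9.5 [6.43 5.97 5.88 5.11 5.52] 0.150762999062908
```

The hold stayed steady at about 6 N. The implied unpressed top, z ≈ 0.130, is within the stated range. Now the full press.

jog_arm([
  {"claw": -1, "dx": 0, "dy": 0, "dz": 0.0015, "yaw": 0},
  {"claw": -1, "dx": 0, "dy": 0, "dz": 0.003, "yaw": 0},
  {"claw": -1, "dx": 0, "dy": 0, "dz": 0.0045, "yaw": 0},
  {"claw": -1, "dx": 0, "dy": 0, "dz": 0.0055, "yaw": 0},
  {"claw": -1, "dx": 0, "dy": 0, "dz": 0.0055, "yaw": 0},
  {"claw": -1, "dx": 0, "dy": 0, "dz": 0.0055, "yaw": 0},
])

```text
time: 10.05
ee_pos: [0.5248, 0.1591, 0.1462]
tcp_rot: [0.707, 0.707, 0.0, 0.0]
contact_force: [-7.1, -3.0, 23.6]
finger_gap: 0.0
```

At 23.6 N and 4.6 mm below the halfway point the button is at the bottom. A short hold, then release.

jog_arm([
  {"claw": -1, "dx": 0, "dy": 0, "dz": 0, "yaw": 0},
  {"claw": -1, "dx": 0, "dy": 0, "dz": 0, "yaw": 0},
  {"claw": -1, "dx": 0, "dy": 0, "dz": -0.005, "yaw": 0},
  {"claw": -1, "dx": 0, "dy": 0, "dz": -0.02, "yaw": 0},
  {"claw": -1, "dx": 0, "dy": 0, "dz": -0.05, "yaw": 0},
  {"claw": -1, "dx": 0, "dy": 0, "dz": -0.08, "yaw": 0},
  {"claw": -1, "dx": 0, "dy": 0, "dz": -0.1, "yaw": 0},
  {"claw": -1, "dx": 0, "dy": 0, "dz": -0.1, "yaw": 0},
  {"claw": -1, "dx": 0, "dy": 0, "dz": -0.1, "yaw": 0},
])

```text
time: 10.8
ee_pos: [0.5247, 0.1591, 0.2457]
tcp_rot: [0.707, 0.707, 0.001, 0.0]
contact_force: [0.4, -0.3, -0.5]
finger_gap: -0.003
```

Run:
```python
from rig import sensors,camera,arm
import cv2,pickle
from h import *
s=sensors.sense();print(s["time"],s["ee_pos"],s["contact_force"])
c=camera("scene");a=c["pixels"]
cv2.imwrite("pics/scene6.png",cv2.resize(a[150:275,110:310],None,fx=4,fy=4,interpolation=cv2.INTER_CUBIC))
S0=pickle.load(open("scene4.pkl","rb"))["pixels"]
d=cv2.absdiff(a,S0).max(2)[195:275,160:260];print("tray region max diff",d.max(),(d>40).sum())
```

```text
10.8 [0.52470595 0.15909715 0.24574495] [ 0.3852914  -0.26710185 -0.53373875]
tray region max diff 92 8
```

View pics/scene6.png

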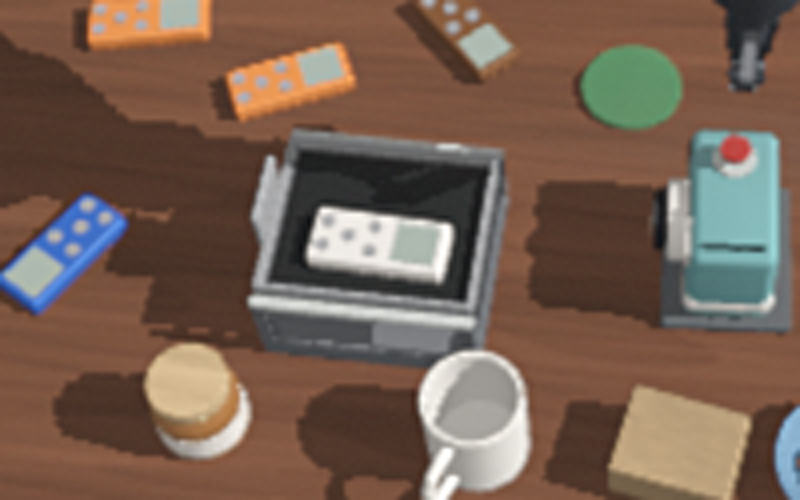

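The tier is home, the remote lies flat at crop (380,245), the button is up at crop (735,150), nothing else has moved, and the arm is clear. I'm handing the job in.

Run:
```python
from rig import arm
print(arm.job_done())
```

```text
the job is handed in; nothing more can be done
None
```

I did every step in order and handed the job in at about 10.8 s of the 54 s allowed; no verdict was reported.

- **Tier:** I pushed the tab until it met its stop, where the force rose from 13 to 28 N with no further motion. The pictures show about 75–80 mm of travel. The white remote lies flat, about 26 mm from the tier's centre.
- **Shutter:** I held the button at the halfway stop at about 6 N (readings 5.1–7.2 N) for about 1.4 s. I then pressed it to the bottom, 4.6 mm further at about 24 N, and let it come back up.
- **One uncertainty:** on first reaching the halfway stop the force touched 9 N, right at the second stage's threshold. I eased off at once, before the hold.
- **Last check:** in the final picture the tier is home, the button is up and the arm is clear with no contact force. The other things in that crop have not moved. It left out the spectacle case and most of the dish, but the arm never went near either.
- **Refused call:** the first move call was refused, most likely because `yaw` was missing, and the arm did not move.

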